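# Raise a telescopic work stand one notch and load it

### The job

Pull the wooden head of the telescopic stand gently straight up until its sprung button pops through the next hole of the outer tube, without forcing it, and let go so that the button carries it. Then stand the turned wooden candlestick upright on the middle of the head and let go. Leave the other things on the table where they are.

Things in the scene. Friction and masses are not known exactly. Their poses are not given: they have to be found in the camera images.
- post: The stand, fixed: dark steel foot plate 150 x 150 x 14 mm, a socket (54 mm square, to 40 mm high) and in it an upright aluminium outer tube, 41 mm square, top 112 to 136 mm high: how deep it sits is not measured. Its +x face has two square holes, 13 mm high, 24 mm apart, one above the other. Origin: centre of the plate's underside, on the tube's axis.
- mast (a joint): Travel (m) of the 28 mm steel inner tube with the wooden head, 0.4 kg, straight up; 0 = down, as at the start. Let go unlatched it sinks back in under 1 s. Its sprung 10 mm button rubs inside the outer tube and snaps into the first hole it meets, at 22 to 46 mm of travel: to be felt. Lifting takes 4 to 7 N; latched it has 3 mm of play, then stops hard up and down. Over 25 N on the button bends it.
- head_top (a point): Centre of the flat top of the stand's plywood head, a block 54 x 54 mm and 24 mm high, its sides square with the foot plate; 166 mm above the table when the inner tube is down. Axes as the stand's. It may be gripped across two opposite sides, and rises with the inner tube without turning. At the click the pull drops by 2 to 3 N, then rises steeply.
- candlestick: Loose turned wooden candlestick, upright, 80 mm high, about 0.12 kg: foot 40 mm across, narrow stem 18 mm across, then from 52 mm up to the flat top a plain cylinder 30 mm across. Origin: centre of the underside; z points up the axis.
- jar: Bystander: glass jar with a white cap, 60 mm across, 75 mm high, loose; origin at its underside.
- cup: Bystander: white tapered cup, 68 mm across at the rim, 100 mm high, with a clear ball resting in it (top 143 mm), loose; origin at its underside.
- paint_a: Bystander: slim paint bottle with a pointed cap, 28 mm across, 100 mm high, loose; origin at its underside.
- paint_b: Bystander: another slim paint bottle, same size, loose; origin at its underside.
- tape: Bystander: roll of card tape lying flat, 84 mm across, 22 mm high, loose; origin at its underside.
- discs: Bystander: two thin round wooden discs, one on the other, 80 mm across, 12 mm high in all, loose; origin at its underside.
There are look-alikes about, which are no part of the job. Of the things that look like the post, take the one that is nearest to the robot's base at the start.

How it is judged:
On the way:
1. the stand's head is raised, latched in the next hole and let go of (value of joint mast between 0.0195 and 0.0495 m and velocity of joint mast between -0.005 and 0.005 m/s and contact force between each of the fingers, the arm and mast below 0.05 N), for 0.4 s.
At the end, for the whole second after the job is handed in: The inner tube stays latched in the first hole (drawn up 19.5 to 49.5 mm) by itself, and the candlestick stands upright (within 0.08 rad) at rest on the head, its axis within 10 mm of the head's centre, all let go (value of joint mast between 0.0195 and 0.0495 m and horizontal distance between candlestick and head_top below 0.01 m and z of candlestick in the frame of head_top between -0.004 and 0.004 m and angle between candlestick's own z axis and vertical below 0.08 rad and linear speed of candlestick below 0.02 m/s); the robot touches nothing.
It fails at once if the sprung button is forced against the tube with more than 25 N (contact force between mast and post above 25 N).
It fails at once if the candlestick is pressed on the head with more than 20 N (contact force between candlestick and mast above 20 N).
It fails at once if one of the bystanders is moved by more than 30 mm (distance of any of jar, cup, paint_a, paint_b, tape, discs from where it was at the start of the episode above 0.03 m).
It also fails if it takes over 64 s, if anything falls off the work surface, if the arm or the gripper's body presses on something with over 40 N, if the wrist force passes 120 N, or if a joint passes its speed limit or range.

### The arm

A 6-joint arm with a two-finger parallel gripper is mounted at the origin on the work surface. World frame = base frame: x ahead of the robot, y to its left, z up, the work surface at z = 0. Lengths are in m, angles in rad, forces in N, time in s.
With the tool pointing down it reaches from about 0.375 to 0.9 m from the base axis. Payload 3.1 kg.
Tool frame: the origin (TCP) lies on the centre line of the jaws, within the pads' length; the fingertips stand 17 mm ahead of it and the grasp point (between the pads) lies 2 mm behind it; y points along the fingers, z is the direction in which the jaws open and shut, and the axes are right-handed (so a half turn about y gives the same grasp; the last joint's range is limited). The gripper opens to 85 mm and grips with 20 to 120 N. Pads are 22 mm wide; open, the fingers measure 114 mm over their backs; the gripper's body (76 mm by 85 mm) begins 54 mm behind the grasp point. The pads swing forward as they close: fully open they stand 13 mm farther back than shut.
Start: joints at [-0.178, 0.527, 1.433, -0, 1.181, -0.178], TCP at [0.625, 0, 0.248] pointing down, gripper open.
Joint ranges: [-3.08, 3.08], [-0.75, 2.2], [0.22, 2.44], [-1.43, 4.57], [0, 2.65], [-2.85, 2.85]. Speed limits (rad/s): [2.79, 2.79, 3.14, 3.14, 3.14, 3.14].

### API

Orientations are given as a unit quaternion [x, y, z, w].
In Python, from station import manip gives the robot as it stands.
- The arm moves only by the shell command python3 -m handwheel 'ROWS' [FORCE]. ROWS is JSON, one flat list of numbers, 7 for each row, row after row: the shift along the tool's x, y, z in cm, then the turn, a rotation vector about the tool's x, y, z in rad, then the finger opening in cm, from 0 to 8.54. A call has 1 to 10 rows; each row is the pose to reach, as a shift and turn from the pose commanded when the call began, along the tool's axes at that moment; what a row does not reach only later rows make up. A row lasts 1/12 s, in which the tool goes at most 41.7 mm and 7.16 degrees, less where a joint would pass 70% of its speed; a pose out of reach is approached as far as the arm can. A call with a gripper value outside its range is refused whole. The fingers move at their own pace and stop on an object; FORCE is the grip in N (left out, the last holds). Time passes only in rows, so rows that repeat a pose let the fingers close. It gives the time, the measured TCP pose, the force and the opening at its end, in the units of the state.
- manip.sense(): the state, without advancing time (a new reading comes with each control period).
- manip.snapshot(name): name is "scene" or "side" or "wrist"; returns a dict with "frame" (384x512x3 uint8, red, green, blue), "depth" (384x512 float32, m along the optical axis (not along the pixel's ray), 0 where there is no reading), "camera_matrix" (3x3 intrinsics, pixels), "rvec" (rotation vector, rad) and "tvec" (3), from world to camera coordinates, as OpenCV has them. Camera axes: x right, y down, z forward; pixel columns grow to the right and rows downward; lengths in m; the calibration is good to about 2 mm. A picture is of the moment at which its call begins.
- manip.sign_off(): hands the job in, once; it reports no verdict.
The state is a dict: "t": time; "q": joint angles; "qd": joint speeds; "tau": joint torques, N m; "tcp_pos": TCP position; "tool_rot": TCP orientation; "force": force on the tool from outside, world axes, zero at the start; "ft_torque": the same for the moment, N m; "finger_gap": opening from 0.0 (shut) to 1.0 (fully open).
Only numpy, scipy, OpenCV 4.12 (cv2) and the standard library are available. Lean on these libraries where they do the work, as an engineer would, in place of code of your own. Each camera call takes 0.05 s, during which the arm holds its last target.

## Working session

There is one attempt and no reset: what is moved stays moved. The work goes in short steps, Python scripts to look and compute and a shell command to move; the robot and the scene stay as the last step left them, time stands still between calls to the robot, and variables do not carry over. Pictures are saved under pics/ and viewed, and the job is handed in when it is done.

```bash
mkdir -p pics; ls
cat > h.py <<'E'
import numpy as np,cv2
from station import manip
def snap(n,f=None):
    s=manip.snapshot(n)
    if f: cv2.imwrite('pics/'+f,s['frame'][:,:,::-1])
    return s
def cam(s):
    R=cv2.Rodrigues(np.array(s['rvec'],float))[0];t=np.array(s['tvec'],float).ravel();return np.array(s['camera_matrix']),R,t
def ray(s,u,v):
    K,R,t=cam(s);d=R.T@np.linalg.solve(K,[u,v,1.]);return -R.T@t,d
def onz(s,u,v,z):
    o,d=ray(s,u,v);return o+d*(z-o[2])/d[2]
def pts(s):
    K,R,t=cam(s);D=s['depth'];v,u=np.mgrid[:D.shape[0],:D.shape[1]]
    P=np.stack([(u-K[0,2])/K[0,0]*D,(v-K[1,2])/K[1,1]*D,D],-1)
    return (P-t)@R
def tri(s1,p1,s2,p2):
    o1,d1=ray(s1,*p1);o2,d2=ray(s2,*p2);d1/=np.linalg.norm(d1);d2/=np.linalg.norm(d2)
    A=np.stack([d1,-d2],1);x=np.linalg.lstsq(A,o2-o1,rcond=None)[0]
    a=o1+x[0]*d1;b=o2+x[1]*d2;return (a+b)/2,np.linalg.norm(a-b)
E
python3 - <<'E'
from h import *
for n in ['scene','side','wrist']:
    s=snap(n,n+'0.png');K,R,t=cam(s);print(n,-R.T@t,K[0,0])
st=manip.sense();print({k:np.round(v,3).tolist() for k,v in st.items()})
E
```

```text
pics
scene [ 1.097357  -0.8844823  0.9921278] 492.8701610936196
side [-7.97064019e-05 -7.68736264e-01  7.10684337e-01] 389.5238877366797
wrist [0.62598729 0.07791709 0.3720934 ] 344.4205841046979
{'t': 0.15, 'q': [-0.178, 0.528, 1.434, 0.0, 1.181, -0.179], 'qd': [0.001, -0.003, -0.005, 0.001, -0.001, -0.001], 'tau': [0.001, -44.274, -17.828, -0.0, 0.006, -0.0], 'tcp_pos': [0.624, 0.0, 0.248], 'tool_rot': [-0.5, 0.5, -0.499, 0.5], 'force': [0.239, 0.502, -0.064], 'ft_torque': [-0.007, 0.026, -0.003], 'finger_gap': 0.994}
```

View pics/scene0.png

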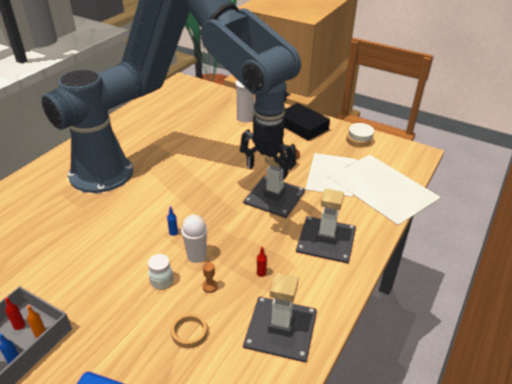

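View pics/side0.png

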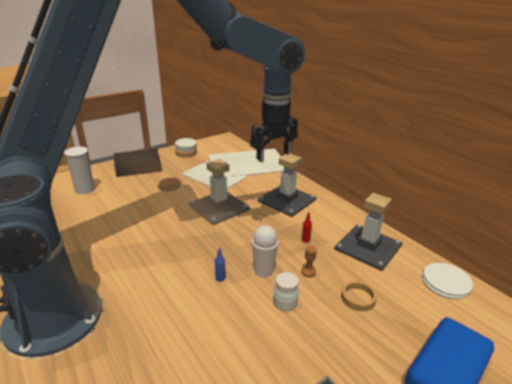

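View pics/wrist0.png

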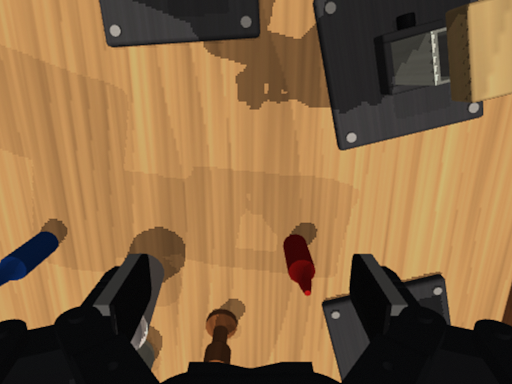

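The scene view shows three stands: heads at about (275,165) behind the gripper, (332,199) and (285,287). In the side view they are at (219,167), (289,160) and (377,202). The candlestick is at scene (209,277) and side (310,262).

Run:
```python
from h import *
for n in ['scene','side']:
    s=snap(n);P=pts(s);D=s['depth']
    m=((D>0)&(P[...,2]>0.155)&(P[...,2]<0.175)&(P[...,0]>.3)&(P[...,0]<1.2)&(abs(P[...,1])<.6)).astype(np.uint8)
    k,l,st,c=cv2.connectedComponentsWithStats(m)
    for i in range(1,k):
        if st[i,4]>40:
            q=P[l==i];print(n,st[i],c[i].round(),np.median(q,0).round(3),q.min(0).round(3),q.max(0).round(3))
    m=((D>0)&(P[...,2]>0.012)&(P[...,2]<0.016)&(P[...,0]>.3)&(P[...,0]<1.2)&(abs(P[...,1])<.6)).astype(np.uint8)
    k,l,st,c=cv2.connectedComponentsWithStats(m)
    for i in range(1,k):
        if st[i,4]>100:
            q=P[l==i][:,:2].astype(np.float32);print(n,'plate',c[i].round(),cv2.minAreaRect(q))
    m=((D>0)&(P[...,2]>0.02)&(P[...,0]>.25)&(P[...,0]<1.2)&(abs(P[...,1])<.6)&(P[...,2]<0.2)).astype(np.uint8)
    k,l,st,c=cv2.connectedComponentsWithStats(m)
    for i in range(1,k):
        if st[i,4]>40:
            q=P[l==i];print(n,'obj',c[i].round(),np.median(q,0).round(3),np.percentile(q,2,0).round(3),np.percentile(q,98,0).round(3))
```

```text
scene [264 155  13   8  45] [269. 159.] [0.544 0.162 0.161] [0.529 0.157 0.155] [0.569 0.167 0.168]
scene [320 188  24  19 327] [332. 197.] [0.775 0.09  0.166] [0.742 0.062 0.155] [0.805 0.132 0.172]
scene [269 272  29  28 561] [283. 285.] [ 0.807 -0.242  0.166] [ 0.772 -0.272  0.155] [ 0.837 -0.205  0.172]
scene plate [274. 198.] ((0.5552932024002075, 0.1876295953989029), (0.15051603317260742, 0.15178444981575012), 3.6065824031829834)
scene plate [326. 240.] ((0.773431658744812, 0.09573788940906525), (0.14932113885879517, 0.1551583707332611), 14.129207611083984)
scene plate [280. 331.] ((0.8051676154136658, -0.23802407085895538), (0.1498778611421585, 0.15184076130390167), 15.845202445983887)
scene obj [302. 124.] [0.465 0.567 0.047] [0.384 0.538 0.021] [0.52  0.599 0.055]
scene obj [356. 138.] [0.665 0.597 0.036] [0.648 0.592 0.02 ] [0.684 0.6   0.053]
scene obj [273. 180.] [0.558 0.171 0.072] [0.53  0.159 0.022] [0.581 0.207 0.164]
scene obj [329. 215.] [0.778 0.081 0.11 ] [0.749 0.066 0.023] [0.802 0.121 0.169]
scene obj [171. 220.] [ 0.387 -0.111  0.056] [ 0.374 -0.118  0.021] [ 
[... 2016 characters left out ...]
] [ 0.668 -0.113  0.055] [ 0.66  -0.122  0.021] [ 0.682 -0.098  0.099]
side obj [264. 248.] [ 0.475 -0.164  0.1  ] [ 0.458 -0.177  0.024] [ 0.511 -0.13   0.143]
side obj [309. 256.] [ 0.579 -0.223  0.068] [ 0.57  -0.232  0.021] [ 0.597 -0.206  0.084]
side obj [219. 263.] [ 0.375 -0.111  0.058] [ 0.366 -0.119  0.021] [ 0.388 -0.1    0.1  ]
side obj [286. 289.] [ 0.455 -0.278  0.063] [ 0.436 -0.295  0.022] [ 0.487 -0.244  0.078]
side obj [359. 293.] [ 0.621 -0.361  0.023] [ 0.582 -0.398  0.02 ] [ 0.662 -0.32   0.026]
side obj [438. 349.] [ 0.61  -0.576  0.056] [ 0.515 -0.599  0.037] [ 0.703 -0.54   0.059]
side obj [326. 381.] [ 0.373 -0.495  0.06 ] [ 0.352 -0.509  0.048] [ 0.379 -0.491  0.063]
```

```bash
cat >> h.py <<'E'
from scipy.spatial.transform import Rotation as Ro
def show():
    s=manip.sense();R=Ro.from_quat(s['tool_rot']).as_matrix();print('t',round(s['t'],2),'tcp',np.round(s['tcp_pos'],4),'F',np.round(s['force'],2),'gap',round(s['finger_gap'],3),'q6',round(s['q'][5],3));print(R.round(3));return s,R
def shift(target,yawdeg=None):
    """target world pos; yawdeg: direction of tool z (opening) in world xy, vertical tool"""
    s,R=show();print('shift cm',(R.T@(np.array(target)-s['tcp_pos'])*100).round(2))
    if yawdeg is not None:
        a=np.radians(yawdeg);z=np.array([np.cos(a),np.sin(a),0]);y=np.array([0,0,-1.]);x=np.cross(y,z)
        T=np.stack([x,y,z],1);print('rotvec',Ro.from_matrix(R.T@T).as_rotvec().round(3))
E
python3 - <<'E'
from h import *
s,R=show()
for a in (3.7,93.7,-86.3,183.7): print(a);shift([.553,.13,.29],a)
E
```

```text
t 0.25 tcp [6.247e-01 1.000e-04 2.478e-01] F [ 0.46 -0.59  0.13] gap 1.004 q6 -0.179
[[ 0.    -0.001  1.   ]
 [-1.     0.     0.   ]
 [-0.    -1.    -0.001]]
3.7
t 0.25 tcp [6.247e-01 1.000e-04 2.478e-01] F [ 0.46 -0.59  0.13] gap 1.004 q6 -0.179
[[ 0.    -0.001  1.   ]
 [-1.     0.     0.   ]
 [-0.    -1.    -0.001]]
shift cm [-12.99  -4.21  -7.17]
rotvec [ 0.001 -0.065 -0.   ]
93.7
t 0.25 tcp [6.247e-01 1.000e-04 2.478e-01] F [ 0.46 -0.59  0.13] gap 1.004 q6 -0.179
[[ 0.    -0.001  1.   ]
 [-1.     0.     0.   ]
 [-0.    -1.    -0.001]]
shift cm [-12.99  -4.21  -7.17]
rotvec [ 1.000e-03 -1.635e+00 -1.000e-03]
-86.3
t 0.25 tcp [6.247e-01 1.000e-04 2.478e-01] F [ 0.46 -0.59  0.13] gap 1.004 q6 -0.179
[[ 0.    -0.001  1.   ]
 [-1.     0.     0.   ]
 [-0.    -1.    -0.001]]
shift cm [-12.99  -4.21  -7.17]
rotvec [1.000e-03 1.506e+00 1.000e-03]
183.7
t 0.25 tcp [6.247e-01 1.000e-04 2.478e-01] F [ 0.46 -0.59  0.13] gap 1.004 q6 -0.179
[[ 0.    -0.001  1.   ]
 [-1.     0.     0.   ]
 [-0.    -1.    -0.001]]
shift cm [-12.99  -4.21  -7.17]
rotvec [0.000e+00 3.077e+00 2.000e-03]
```

```bash
python3 -m handwheel '[-6.5,-2.1,-3.6,0,-0.033,0,8.5, -13,-4.2,-7.2,0,-0.065,0,8.5, -13,-4.2,-7.2,0,-0.065,0,8.5, -13,-4.2,-7.2,0,-0.065,0,8.5, -13,-4.2,-7.2,0,-0.065,0,8.5, -13,-4.2,-7.2,0,-0.065,0,8.5]'
python3 - <<'E'
from h import *
s=snap('wrist','w1.png');show()
E
```

```text
t: 0.75
tcp_pos: [0.5524, 0.1314, 0.2911]
tool_rot: [-0.516, 0.482, -0.483, 0.517]
force: [-0.1, -0.1, -0.6]
finger_gap: 0.998
t 0.8 tcp [0.553  0.1303 0.2905] F [ 0.19 -0.61  0.09] gap 0.997 q6 -0.031
[[ 0.066  0.001  0.998]
 [-0.998 -0.001  0.066]
 [ 0.001 -1.     0.001]]
```

View pics/w1.png

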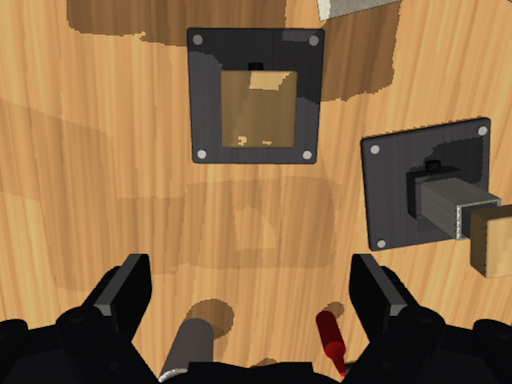

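The head shows at pixels u 221–297, v 69–148 in the wrist view, nicely square with the image. I now measure its top from the wrist depth, and by triangulation with the side view.

Run:
```python
from h import *
def meas(n):
    s=snap(n,n+'2.png');P=pts(s);D=s['depth']
    m=((D>0)&(P[...,2]>0.161)&(P[...,2]<0.175)&(np.hypot(P[...,0]-.553,P[...,1]-.188)<.06)).astype(np.uint8)
    k,l,st,c=cv2.connectedComponentsWithStats(m);i=1+np.argmax(st[1:,4])
    q=P[l==i];cn=cv2.findContours((l==i).astype(np.uint8),0,1)[0][0]
    r=cv2.minAreaRect(q[:,:2].astype(np.float32))
    M=cv2.moments(cn);pc=(M['m10']/M['m00'],M['m01']/M['m00'])
    print(n,st[i],'z',np.median(q[:,2]).round(4),r,'ctr px',np.round(pc,1));
    return s,pc
a,pa=meas('wrist');b,pb=meas('side');c,pc=meas('scene')
for x in [(a,pa,b,pb),(a,pa,c,pc),(b,pb,c,pc)]: print(tri(*x))
print(onz(a,*pa,.166),onz(b,*pb,.166),onz(c,*pc,.166))
```

```text
wrist [ 218   69   78   78 5874] z 0.1651 ((0.5553465485572815, 0.19000354409217834), (0.05423612892627716, 0.05365371331572533), 3.752382755279541) ctr px [256.5 107.1]
side [206 158  23  12 162] z 0.1669 ((0.5511961579322815, 0.18922001123428345), (0.056839775294065475, 0.055025745183229446), 2.081179141998291) ctr px [217.1 163.7]
scene [264 148  24  15 215] z 0.1662 ((0.5539377331733704, 0.18912702798843384), (0.05521722510457039, 0.06292234361171722), 3.62451434135437) ctr px [275.9 154.6]
(array([0.55435218, 0.19168943, 0.16263785]), np.float64(0.0021487000371182862))
(array([0.55417667, 0.19062232, 0.16274047]), np.float64(0.0024998541901379867))
(array([0.55279002, 0.19071977, 0.16286223]), np.float64(0.0009923393783401009))
[0.55521472 0.19139919 0.166     ] [0.54995584 0.18620545 0.166     ] [0.55519123 0.18585341 0.166     ]
```

View pics/scene2.png

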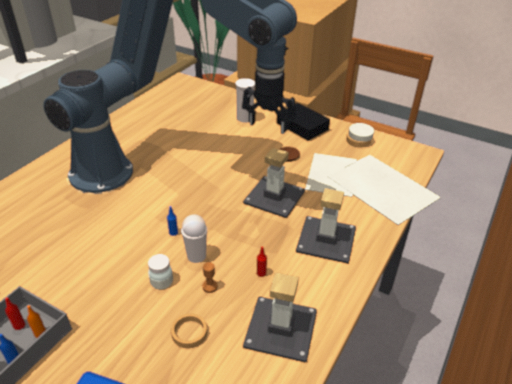

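Head centre (0.555, 0.190), top 0.166 and yaw 3.75° agree with the given sizes (54 mm, 166 mm) and reach (0.587 m). I'll go above it, then down.

Run:
```python
from h import *
shift([.5553,.190,.23],3.75);shift([.5553,.190,.154])
```

```text
t 0.95 tcp [0.5535 0.1289 0.2898] F [-0.46  0.04  0.31] gap 0.998 q6 -0.031
[[ 0.064 -0.001  0.998]
 [-0.998 -0.     0.064]
 [ 0.    -1.    -0.001]]
shift cm [-6.08  5.98  0.57]
rotvec [ 0.001 -0.002  0.   ]
t 0.95 tcp [0.5535 0.1289 0.2898] F [-0.46  0.04  0.31] gap 0.998 q6 -0.031
[[ 0.064 -0.001  0.998]
 [-0.998 -0.     0.064]
 [ 0.    -1.    -0.001]]
shift cm [-6.09 13.58  0.57]
```

```bash
python3 -m handwheel '[-3,2,0.3,0,0,0,8.5, -5.97,4,0.61,0,0,0,8.5, -5.97,6.5,0.61,0,0,0,8.5, -5.97,6.5,0.61,0,0,0,8.5, -5.97,10,0.61,0,0,0,8.5, -5.97,12,0.61,0,0,0,8.5, -5.97,13.5,0.61,0,0,0,8.5, -5.97,13.5,0.61,0,0,0,8.5, -5.97,13.5,0.61,0,0,0,8.5]' 20
python3 - <<'E'
from h import *
s=snap('wrist','w3.png');s=snap('side','s3.png');show()
E
```

```text
t: 1.7
tcp_pos: [0.5557, 0.1887, 0.1552]
tool_rot: [0.516, -0.484, 0.484, -0.515]
force: [-0.2, 0.4, -0.6]
finger_gap: 0.994
t 1.8 tcp [0.5566 0.1893 0.1567] F [0.01 1.16 1.02] gap 0.996 q6 0.074
[[ 0.064  0.003  0.998]
 [-0.998  0.     0.064]
 [-0.    -1.     0.003]]
```

View pics/w3.png

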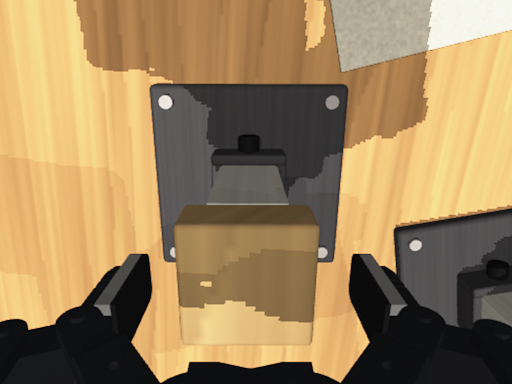

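View pics/s3.png

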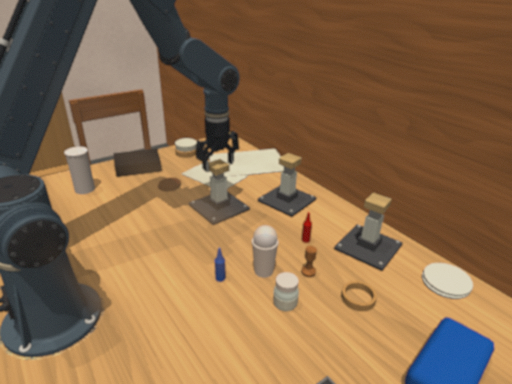

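The head sits between the open fingers: sides at u≈177 and 317 (centre 247), finger inner edges at 149 and 351 (centre 250). So it lies about 1 mm left, and I shift −z by 1 mm as I close lightly.

```bash
python3 -m handwheel '[0,0,-0.1,0,0,0,6.5, 0,0,-0.1,0,0,0,6.0, 0,0,-0.1,0,0,0,5.8, 0,0,-0.1,0,0,0,5.7, 0,0,-0.1,0,0,0,5.6]' 20
python3 - <<'E'
from h import *
s=snap('wrist','w4.png');show()
E
```

```text
t: 2.22
tcp_pos: [0.5543, 0.19, 0.1557]
tool_rot: [-0.516, 0.483, -0.484, 0.516]
force: [1.0, 0.3, -1.0]
finger_gap: 0.657
t 2.27 tcp [0.5542 0.19   0.1556] F [1.12 0.31 0.08] gap 0.653 q6 0.075
[[ 0.065  0.     0.998]
 [-0.998  0.     0.065]
 [ 0.    -1.     0.   ]]
```

View pics/w4.png

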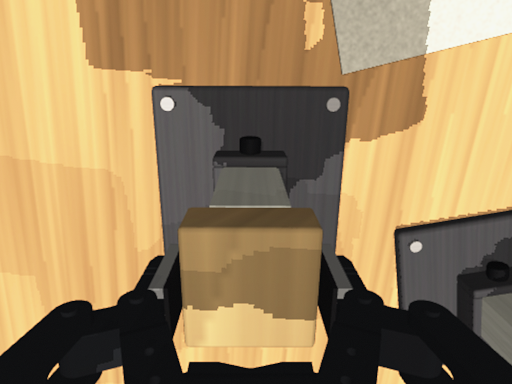

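Nearly touching and centred (gaps at u≈180 and 321 about equal). Closing fully.

```bash
python3 -m handwheel '[0,0,0,0,0,0,5.5, 0,0,0,0,0,0,5.4, 0,0,0,0,0,0,5.2, 0,0,0,0,0,0,5.0,0,0,0,0,0,0,5.0,0,0,0,0,0,0,5.0]' 20
python3 - <<'E'
from h import *
show()
E
```

```text
t: 2.77
tcp_pos: [0.5542, 0.19, 0.1555]
tool_rot: [-0.516, 0.484, -0.484, 0.516]
force: [-0.2, 0.3, 3.0]
finger_gap: 0.628
t 2.77 tcp [0.5542 0.19   0.1555] F [-0.21  0.29  3.05] gap 0.628 q6 0.075
[[ 0.065  0.     0.998]
 [-0.998  0.     0.065]
 [-0.    -1.     0.   ]]
```

```bash
python3 -m handwheel '[0,-0.2,0,0,0,0,5.0, 0,-0.4,0,0,0,0,5.0, 0,-0.6,0,0,0,0,5.0, 0,-0.8,0,0,0,0,5.0,0,-1.0,0,0,0,0,5.0]' ; python3 -m handwheel '[0,-0.2,0,0,0,0,5.0, 0,-0.4,0,0,0,0,5.0, 0,-0.6,0,0,0,0,5.0, 0,-0.7,0,0,0,0,5.0,0,-0.8,0,0,0,0,5.0]'
```

```text
t: 3.18
tcp_pos: [0.5541, 0.19, 0.1649]
tool_rot: [0.516, -0.484, 0.483, -0.516]
force: [2.0, 1.8, -8.7]
finger_gap: 0.632
t: 3.6
tcp_pos: [0.5541, 0.19, 0.1735]
tool_rot: [-0.516, 0.484, -0.483, 0.516]
force: [2.3, 1.9, -8.7]
finger_gap: 0.629
```

Run:
```python
from h import *
s=snap('wrist','w5.png');s=snap('side','s5.png');show()
```

```text
t 3.7 tcp [0.5541 0.19   0.1736] F [ 1.18  1.32 -6.73] gap 0.628 q6 0.075
[[ 0.065  0.     0.998]
 [-0.998  0.     0.065]
 [-0.    -1.     0.   ]]
```

View pics/w5.png

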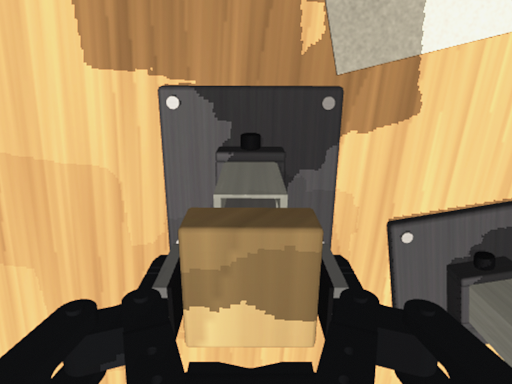

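The head has come up with the grip (no slip, 18 mm). From here I go in 1 mm steps and feel for the click.

```bash
python3 -m handwheel '[0,-0.05,0,0,0,0,5.0, 0,-0.1,0,0,0,0,5.0]'|egrep 'tcp|force' ; python3 -m handwheel '[0,-0.05,0,0,0,0,5.0, 0,-0.1,0,0,0,0,5.0]'|egrep 'tcp|force'; python3 -m handwheel '[0,-0.05,0,0,0,0,5.0, 0,-0.1,0,0,0,0,5.0]'|egrep 'tcp|force'
```

```text
tcp_pos: [0.5541, 0.19, 0.1743]
force: [2.5, 1.5, -7.8]
tcp_pos: [0.5541, 0.19, 0.1753]
force: [1.5, 1.3, -8.0]
tcp_pos: [0.5541, 0.19, 0.1763]
force: [1.8, 1.3, -7.9]
```

```bash
python3 -m handwheel '[0,-0.05,0,0,0,0,5.0, 0,-0.1,0,0,0,0,5.0]'|egrep 'tcp|force' ; python3 -m handwheel '[0,-0.05,0,0,0,0,5.0, 0,-0.1,0,0,0,0,5.0]'|egrep 'tcp|force'
```

```text
tcp_pos: [0.5541, 0.19, 0.1773]
force: [1.8, 1.8, -7.8]
tcp_pos: [0.5542, 0.19, 0.1784]
force: [1.8, 1.6, -8.1]
```

```bash
python3 -m handwheel '[0,-0.05,0,0,0,0,5.0, 0,-0.1,0,0,0,0,5.0]'|egrep 'tcp|force' ; python3 -m handwheel '[0,-0.05,0,0,0,0,5.0, 0,-0.1,0,0,0,0,5.0]'|egrep 'tcp|force'
```

```text
tcp_pos: [0.5541, 0.19, 0.1793]
force: [2.3, 2.2, -7.3]
tcp_pos: [0.5541, 0.19, 0.1804]
force: [2.4, 2.1, -8.4]
```

```bash
python3 -m handwheel '[0,-0.05,0,0,0,0,5.0, 0,-0.1,0,0,0,0,5.0]'|egrep 'tcp|force' ; python3 -m handwheel '[0,-0.05,0,0,0,0,5.0, 0,-0.1,0,0,0,0,5.0]'|egrep 'tcp|force'
```

```text
tcp_pos: [0.5542, 0.19, 0.1814]
force: [1.9, 1.0, -7.6]
tcp_pos: [0.5542, 0.19, 0.1826]
force: [0.5, 2.6, -4.8]
```

```bash
python3 -m handwheel '[0,-0.05,0,0,0,0,5.0, 0,-0.1,0,0,0,0,5.0]'|egrep 'tcp|force' ; python3 -m handwheel '[0,-0.05,0,0,0,0,5.0, 0,-0.1,0,0,0,0,5.0]'|egrep 'tcp|force'
```

```text
tcp_pos: [0.5542, 0.19, 0.1838]
force: [1.2, 1.8, -4.7]
tcp_pos: [0.5542, 0.19, 0.1845]
force: [0.7, 3.4, -5.7]
```

The pull dropped by about 3 N (−7.6 → −4.8) at 27 mm of travel: that is the click. Now I lower gently to seat the button before letting go.

```bash
python3 -m handwheel '[0,0.05,0,0,0,0,5.0, 0,0.1,0,0,0,0,5.0,0,0.1,0,0,0,0,5.0]'|egrep 'tcp|force' ; python3 -m handwheel '[0,0.05,0,0,0,0,5.0, 0,0.05,0,0,0,0,5.0]'|egrep 'tcp|force'
```

```text
tcp_pos: [0.5542, 0.19, 0.1834]
force: [1.6, 2.0, -2.7]
tcp_pos: [0.5542, 0.19, 0.1828]
force: [0.8, 2.9, -3.6]
```

```bash
python3 -m handwheel '[0,0.025,0,0,0,0,5.0, 0,0.05,0,0,0,0,5.0]'|egrep 'tcp|force'
```

```text
tcp_pos: [0.5542, 0.19, 0.1824]
force: [-1.0, 2.7, -0.4]
```

```bash
python3 -m handwheel '[0,0,0,0,0,0,5.4,0,0,0,0,0,0,5.6,0,0,0,0,0,0,6,0,0,0,0,0,0,7,0,0,0,0,0,0,8.5,0,0,0,0,0,0,8.5,0,0,0,0,0,0,8.5]'
python3 - <<'E'
from h import *
s=snap('wrist','w6.png');s=snap('side','s6.png');show()
E
```

```text
t: 6.7
tcp_pos: [0.5543, 0.1898, 0.1824]
tool_rot: [-0.516, 0.483, -0.484, 0.516]
force: [0.7, -0.5, -0.4]
finger_gap: 0.996
t 6.8 tcp [0.5542 0.1899 0.1824] F [0.83 0.04 0.26] gap 0.993 q6 0.074
[[ 0.065  0.     0.998]
 [-0.998 -0.     0.065]
 [ 0.    -1.     0.   ]]
```

View pics/w6.png

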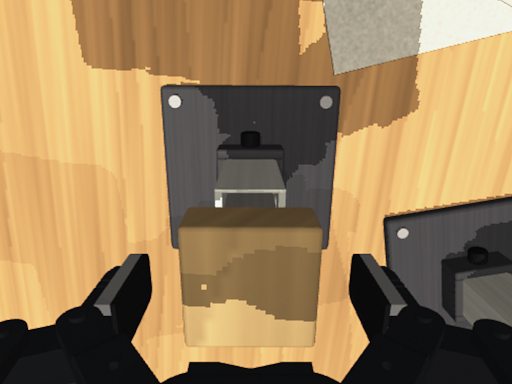

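View pics/s6.png

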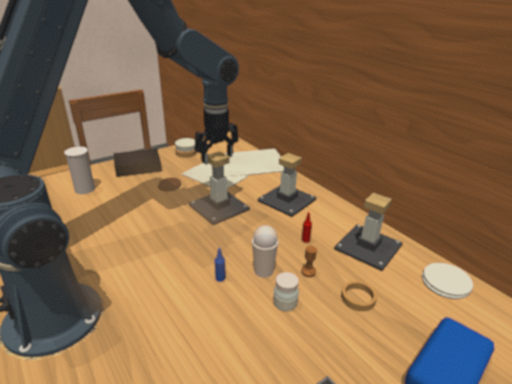

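The button holds the head: with the fingers open (u 150/351, clear of the block at 180–321) the head still stands at the same height relative to the gripper. Next I rise and back off to measure the head in its new position.

```bash
python3 -m handwheel '[0,-3,0,0,0,0,8.5,0,-6,0,0,0,0,8.5,0,-9,0,0,0,0,8.5,3,-11,0,0,0,0,8.5,6,-11,0,0,0,0,8.5,6,-11,0,0,0,0,8.5,6,-11,0,0,0,0,8.5,6,-11,0,0,0,0,8.5]'
python3 - <<'E'
from h import *
show()
def meas(n):
    s=snap(n,n+'7.png');P=pts(s);D=s['depth']
    m=((D>0)&(P[...,2]>0.187)&(P[...,2]<0.205)&(np.hypot(P[...,0]-.555,P[...,1]-.19)<.06)).astype(np.uint8)
    k,l,st,c=cv2.connectedComponentsWithStats(m);i=1+np.argmax(st[1:,4])
    q=P[l==i];r=cv2.minAreaRect(q[:,:2].astype(np.float32));cn=cv2.findContours((l==i).astype(np.uint8),0,1)[0][0]
    M=cv2.moments(cn);pc=(M['m10']/M['m00'],M['m01']/M['m00'])
    print(n,st[i],'z',np.median(q[:,2]).round(4),r,np.round(pc,1))
    return s,pc
a,pa=meas('wrist');b,pb=meas('side');c,pc=meas('scene')
print(tri(a,pa,b,pb),tri(a,pa,c,pc),tri(b,pb,c,pc))
E
```

```text
t: 7.47
tcp_pos: [0.5576, 0.1302, 0.2919]
tool_rot: [0.516, -0.484, 0.483, -0.516]
force: [0.1, 0.6, -0.5]
finger_gap: 0.996
t 7.47 tcp [0.5576 0.1302 0.2919] F [ 0.1   0.64 -0.51] gap 0.996 q6 -0.031
[[ 0.064 -0.001  0.998]
 [-0.998  0.001  0.064]
 [-0.001 -1.    -0.001]]
wrist [ 207   67   87   86 7194] z 0.1919 ((0.555359423160553, 0.19018149375915527), (0.05400649458169937, 0.05332889035344124), 3.666736602783203) [250.2 109. ]
side [205 151  24  12 171] z 0.1939 ((0.5518406629562378, 0.188979372382164), (0.0577225424349308, 0.05712667852640152), 3.369924545288086) [216.8 156.1]
scene [265 140  24  15 223] z 0.1931 ((0.5543884038925171, 0.18727318942546844), (0.05453198030591011, 0.05811164155602455), 3.407257080078125) [276.4 147. ]
(array([0.5544432 , 0.19184123, 0.18887787]), np.float64(0.001966985206892909)) (array([0.55430389, 0.19091328, 0.18935574]), np.float64(0.0022174830815164187)) (array([0.55300067, 0.1910945 , 0.18921059]), np.float64(0.0005214249896894979))
```

View pics/wrist7.png

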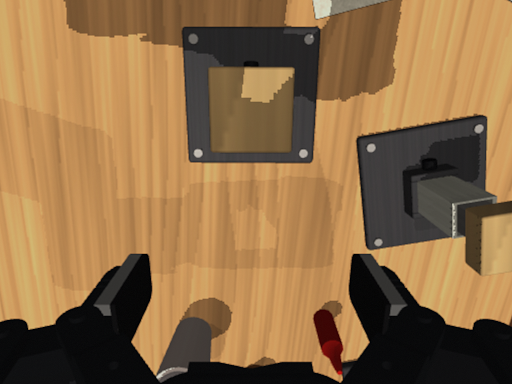

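Head top rose from 0.1651 to 0.1919 (wrist; 0.166→0.193 in the others), 27 mm, centre (0.555, 0.190): latched. Next, the candlestick.

```bash
python3 -m handwheel '[4,0,0,0,0,0,8.5,8,0,0,0,0,0,8.5,12,0,0,0,0,0,8.5,16,0,0,0,0,0,8.5,20,0,0,0,0,0,8.5,24,0,0,0,0,0,8.5,28,0,0,0,0,0,8.5,32,1,0,0,0,0,8.5,36,2,0,0,0,0,8.5,39.5,3,0,0,0,0,8.5]'; python3 -m handwheel '[2,1,0,0,0,0,8.5,2,1,0,0,0,0,8.5,2,1,0,0,0,0,8.5,2,1,0,0,0,0,8.5]';python3 - <<'E'
from h import *
show()
R=[]
for n in ['wrist','side','scene']:
    s=snap(n,n+'8.png');P=pts(s);D=s['depth']
    m=((D>0)&(P[...,2]>0.074)&(P[...,2]<0.09)&(np.hypot(P[...,0]-.587,P[...,1]+.222)<.04)).astype(np.uint8)
    k,l,st,c=cv2.connectedComponentsWithStats(m);i=1+np.argmax(st[1:,4])
    q=P[l==i];cn=cv2.findContours((l==i).astype(np.uint8),0,1)[0][0];(e,ax,an)=cv2.fitEllipse(cn)
    print(n,st[i],'z',np.median(q[:,2]).round(4),'circ',cv2.minEnclosingCircle(q[:,:2].astype(np.float32)),'ell',np.round(e,1),onz(s,*e,.08).round(4));R.append((s,e))
print(tri(*R[0],*R[1]),tri(*R[0],*R[2]),tri(*R[1],*R[2]))
E
```

```text
t: 8.45
tcp_pos: [0.5841, -0.2659, 0.2616]
tool_rot: [0.516, -0.483, 0.483, -0.516]
force: [0.6, 1.0, -0.2]
finger_gap: 0.996
t: 8.78
tcp_pos: [0.5851, -0.2822, 0.2519]
tool_rot: [-0.516, 0.484, -0.482, 0.516]
force: [-0.5, 0.4, 0.1]
finger_gap: 0.994
t 8.78 tcp [ 0.5851 -0.2822  0.2519] F [-0.48  0.45  0.13] gap 0.994 q6 -0.688
[[ 0.066 -0.001  0.998]
 [-0.998  0.002  0.066]
 [-0.002 -1.    -0.001]]
wrist [ 240   80   35   37 1014] z 0.0791 circ ((0.5882233381271362, -0.21701157093048096), 0.01492912508547306) ell [257.1  98.2] [ 0.5881 -0.2167  0.08  ]
side [305 245  12  10  91] z 0.0806 circ ((0.5848251581192017, -0.2172253429889679), 0.01674688048660755) ell [310.2 249.5] [ 0.5834 -0.2188  0.08  ]
scene [202 262  12  11 102] z 0.0796 circ ((0.5893394351005554, -0.21767975389957428), 0.016847718507051468) ell [207.7 266.6] [ 0.5881 -0.2197  0.08  ]
(array([ 0.58753652, -0.21617313,  0.07624645]), np.float64(0.0018059481290435306)) (array([ 0.58739824, -0.21732894,  0.07747621]), np.float64(0.0018871241827394989)) (array([ 0.58606086, -0.21677457,  0.07682919]), np.float64(0.0010496091087999976))
```

View pics/wrist8.png

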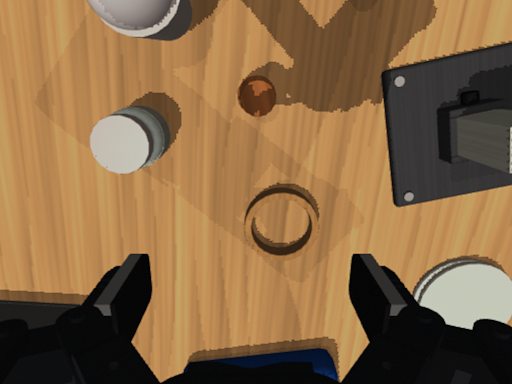

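Candlestick seen at wrist pixel (257,98): top (0.588, −0.217) at z≈0.079–0.080, diameter 30 mm, as it should be. The cup is about 100 mm away, so there is room.

```bash
python3 -m handwheel '[-3.5,3,0.4,0,0,0,6.5,-6.7,6,0.67,0,0,0,6,-6.7,9,0.67,0,0,0,6,-6.7,11,0.67,0,0,0,6,-6.7,12,0.67,0,0,0,6,-6.7,12,0.67,0,0,0,6]';python3 - <<'E'
from h import *
show();snap('wrist','w9.png');snap('side','s9.png')
E
```

```text
t: 9.43
tcp_pos: [0.5865, -0.215, 0.1305]
tool_rot: [0.517, -0.484, 0.482, -0.516]
force: [0.3, 0.2, -0.1]
finger_gap: 0.701
t 9.43 tcp [ 0.5865 -0.215   0.1305] F [ 0.31  0.16 -0.12] gap 0.701 q6 -0.597
[[ 0.067 -0.004  0.998]
 [-0.998  0.002  0.067]
 [-0.002 -1.    -0.003]]
```

View pics/w9.png

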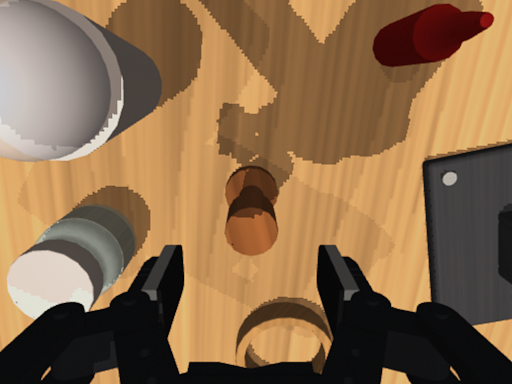

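View pics/s9.png

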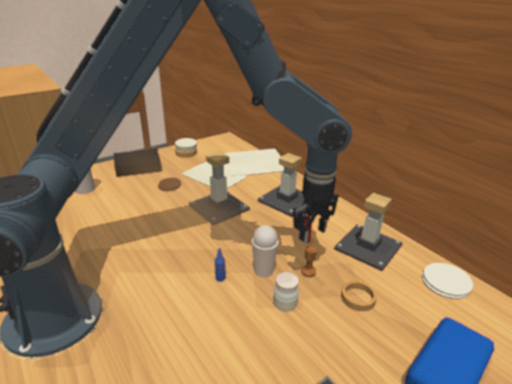

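Candle top (u 225–278, centre 251) lies midway between the fingers (183/317). I go down and grip.

```bash
python3 -m handwheel '[0,2,0,0,0,0,6,0,4,0,0,0,0,6,0,5.5,0,0,0,0,0,6,0,6.5,0,0,0,0,0,6,0,6.5,0,0,0,0,0,6,0,6.5,0,0,0,0,0,6]';python3 - <<'E'
from h import *
show();snap('wrist','w10.png')
E
```

```text
t 9.53 tcp [ 0.5883 -0.217   0.1334] F [1.07 0.02 0.21] gap 0.7 q6 -0.597
[[ 0.065  0.002  0.998]
 [-0.998 -0.001  0.065]
 [ 0.001 -1.     0.002]]invalid input
```

View pics/w10.png

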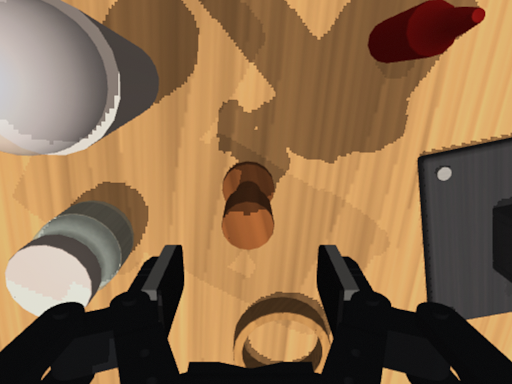

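That call had a miscounted row and was refused; nothing moved. The picture still shows the candlestick centred. Again:

```bash
python3 -m handwheel '[0,2,-0.05,0,0,0,6, 0,4,-0.05,0,0,0,6, 0,5.5,-0.05,0,0,0,6, 0,6.5,-0.05,0,0,0,6, 0,6.5,-0.05,0,0,0,6, 0,6.5,-0.05,0,0,0,6]';python3 - <<'E'
from h import *
show();snap('wrist','w11.png')
E
```

```text
t: 10.08
tcp_pos: [0.5875, -0.2174, 0.0682]
tool_rot: [-0.516, 0.483, -0.484, 0.516]
force: [-1.1, -0.9, 0.9]
finger_gap: 0.7
t 10.08 tcp [ 0.5875 -0.2174  0.0682] F [-1.1  -0.93  0.95] gap 0.7 q6 -0.597
[[ 0.065  0.001  0.998]
 [-0.998 -0.001  0.065]
 [ 0.001 -1.     0.001]]
```

View pics/w11.png

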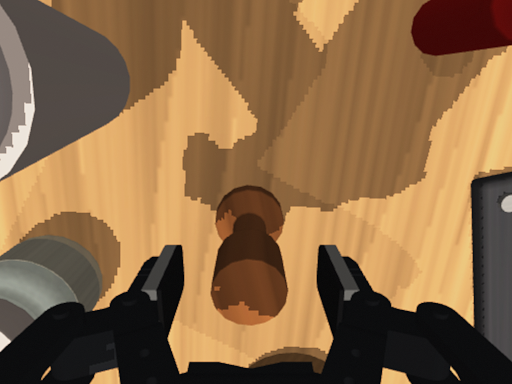

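The candle's head (u 211–287) is centred between the fingers. Closing.

```bash
python3 -m handwheel '[0,0,0,0,0,0,4.5, 0,0,0,0,0,0,3.5, 0,0,0,0,0,0,3.2, 0,0,0,0,0,0,2.9, 0,0,0,0,0,0,2.5, 0,0,0,0,0,0,2.5, 0,0,0,0,0,0,2.5]' 25;python3 - <<'E'
from h import *
show();snap('wrist','w12.png')
E
```

```text
t: 10.72
tcp_pos: [0.5872, -0.2171, 0.0683]
tool_rot: [-0.516, 0.483, -0.484, 0.516]
force: [-1.5, -0.4, 6.3]
finger_gap: 0.341
t 10.72 tcp [ 0.5872 -0.2171  0.0683] F [-1.47 -0.44  6.31] gap 0.341 q6 -0.597
[[ 0.065  0.001  0.998]
 [-0.998 -0.001  0.065]
 [ 0.001 -1.     0.001]]
```

View pics/w12.png

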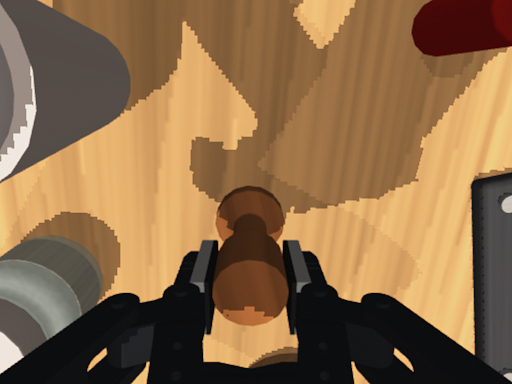

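Gripped at a 29 mm opening. Lifting straight up.

```bash
python3 -m handwheel '[0,-1,0,0,0,0,2.5, 0,-3,0,0,0,0,2.5, 0,-6,0,0,0,0,2.5, 0,-9,0,0,0,0,2.5, 0,-12,0,0,0,0,2.5, 0,-15,0,0,0,0,2.5, 0,-18,0,0,0,0,2.5, 0,-21,0,0,0,0,2.5, 0,-24,0,0,0,0,2.5, 0,-24,0,0,0,0,2.5]' 30;python3 - <<'E'
from h import *
show();snap('wrist','w13.png');snap('side','s13.png')
E
```

```text
t: 11.6
tcp_pos: [0.5897, -0.2182, 0.3147]
tool_rot: [-0.515, 0.479, -0.488, 0.517]
force: [1.2, -0.2, -1.0]
finger_gap: 0.344
t 11.6 tcp [ 0.5897 -0.2182  0.3147] F [ 1.21 -0.19 -1.  ] gap 0.344 q6 -0.597
[[ 0.065  0.012  0.998]
 [-0.998 -0.007  0.065]
 [ 0.007 -1.     0.011]]
```

View pics/s13.png

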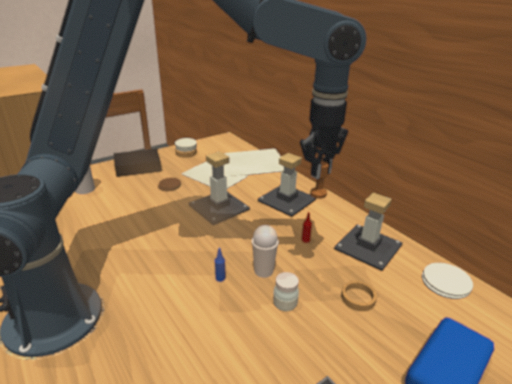

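View pics/w13.png

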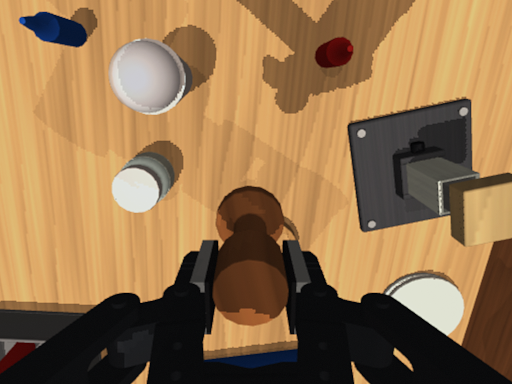

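The candlestick is carried straight, unchanged in the jaws compared with w12. Carrying it over to the stand at base height of about 0.24.

```bash
python3 -m handwheel '[-2,0,0,0,0,0,2.5, -5,0,-0.1,0,0,0,2.5, -9,0,-0.2,0,0,0,2.5, -13,0,-0.2,0,0,0,2.5, -17,0,-0.3,0,0,0,2.5, -21,0,-0.3,0,0,0,2.5, -25,0,-0.4,0,0,0,2.5, -29,0,-0.4,0,0,0,2.5, -33,0,-0.5,0,0,0,2.5, -36,0,-0.6,0,0,0,2.5]'; python3 -m handwheel '[-2,0,0,0,0,0,2.5, -3.5,0,0,0,0,0,2.5, -4.8,0,0,0,0,0,2.5, -4.8,0,0,0,0,0,2.5, -4.8,0,0,0,0,0,2.5, -4.8,0,0,0,0,0,2.5]';python3 - <<'E'
from h import *
shift([.5545,.190,.265],3.75);snap('wrist','w14.png');snap('side','s14.png');snap('scene','c14.png');shift([.5545,.190,.265],3.75)
E
```

```text
t: 12.53
tcp_pos: [0.5551, 0.1451, 0.3048]
tool_rot: [0.517, -0.485, 0.481, -0.515]
force: [-0.5, -0.7, -1.4]
finger_gap: 0.338
t: 13.03
tcp_pos: [0.5542, 0.189, 0.3065]
tool_rot: [0.516, -0.484, 0.483, -0.515]
force: [0.7, -1.2, -1.1]
finger_gap: 0.338
t 13.03 tcp [0.5542 0.189  0.3065] F [ 0.67 -1.19 -1.11] gap 0.338 q6 0.074
[[ 0.064 -0.002  0.998]
 [-0.998 -0.001  0.064]
 [ 0.001 -1.    -0.002]]
shift cm [-0.1   4.15  0.05]
rotvec [ 0.002 -0.001  0.001]
t 13.18 tcp [0.5546 0.1888 0.3071] F [-0.23 -0.64 -1.06] gap 0.339 q6 0.074
[[ 0.063 -0.     0.998]
 [-0.998 -0.     0.063]
 [ 0.    -1.    -0.   ]]
shift cm [-0.12  4.21  0.  ]
rotvec [ 0.    -0.002  0.   ]
```

View pics/w14.png

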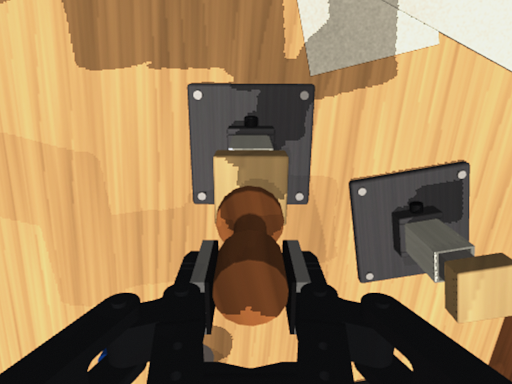

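View pics/s14.png

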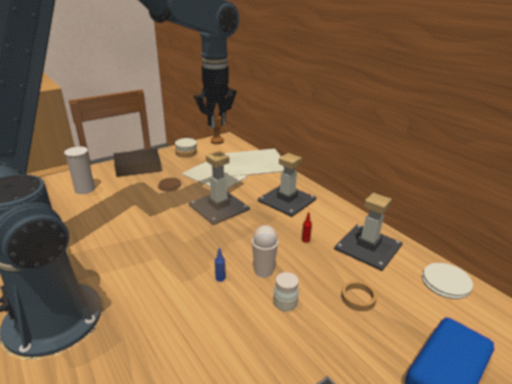

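Head (u 214–288, centre 251) and candle (centre 250) are in line. Lowering to just above the head.

```bash
python3 -m handwheel '[-0.1,1.5,0,0,0,0,2.5, -0.1,3,0,0,0,0,2.5, -0.1,3.8,0,0,0,0,2.5, -0.1,4.1,0,0,0,0,2.5, -0.1,4.1,0,0,0,0,2.5, -0.1,4.1,0,0,0,0,2.5, -0.1,4.1,0,0,0,0,2.5]';python3 - <<'E'
from h import *
show();snap('wrist','w15.png')
for n in ['side','scene']:
    s=snap(n);f=s['frame'][90:210,150:330,::-1] ;cv2.imwrite(f'pics/{n}15.png',cv2.resize(f,None,fx=4,fy=4,interpolation=cv2.INTER_CUBIC))
E
```

```text
t: 13.77
tcp_pos: [0.555, 0.1909, 0.2672]
tool_rot: [-0.515, 0.483, -0.484, 0.516]
force: [0.9, 0.5, -2.3]
finger_gap: 0.343
t 13.77 tcp [0.555  0.1909 0.2672] F [ 0.92  0.48 -2.3 ] gap 0.343 q6 0.076
[[ 0.065  0.002  0.998]
 [-0.998  0.     0.065]
 [-0.    -1.     0.002]]
```

View pics/side15.png

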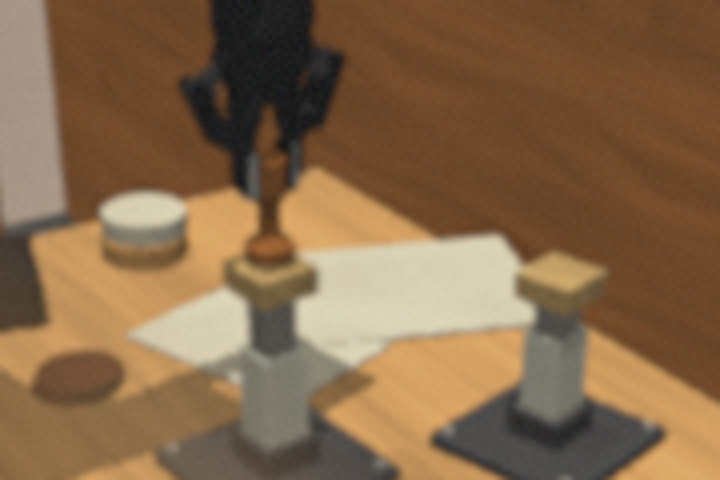

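View pics/scene15.png

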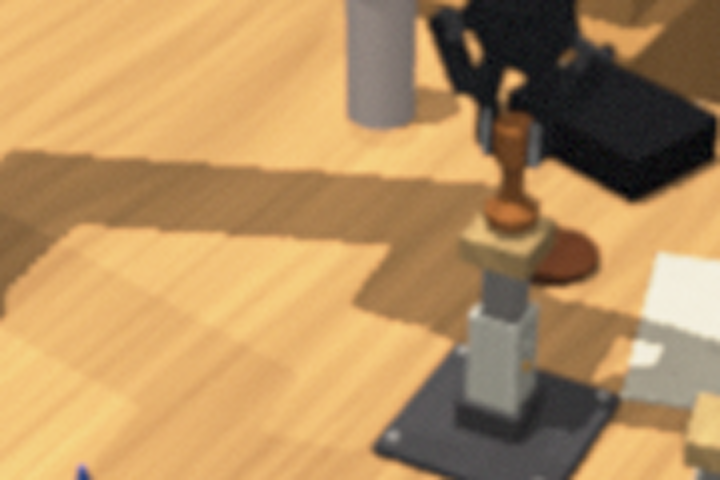

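View pics/w15.png

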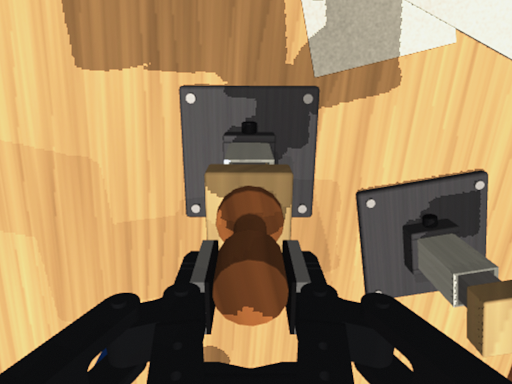

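Foot centred on the head in all three views (the orange button shows in the upper hole in the scene view). Lowering in small steps until contact.

```bash
python3 -m handwheel '[0,0.1,0,0,0,0,2.5, 0,0.2,0,0,0,0,2.5, 0,0.3,0,0,0,0,2.5, 0,0.3,0,0,0,0,2.5, 0,0.3,0,0,0,0,2.5]'|egrep 'tcp|force';python3 -m handwheel '[0,0.05,0,0,0,0,2.5, 0,0.1,0,0,0,0,2.5]'|egrep 'tcp|force'
```

```text
tcp_pos: [0.5542, 0.191, 0.2631]
force: [-0.3, 0.2, -1.7]
tcp_pos: [0.5544, 0.191, 0.2623]
force: [-0.6, 0.4, -2.0]
```

```bash
python3 -m handwheel '[0,0.03,0,0,0,0,2.5, 0,0.05,0,0,0,0,2.5]'|egrep 'tcp|force';python3 -m handwheel '[0,0.03,0,0,0,0,2.5, 0,0.05,0,0,0,0,2.5]'|egrep 'tcp|force'
```

```text
tcp_pos: [0.5543, 0.1909, 0.2617]
force: [0.1, -0.8, -1.9]
tcp_pos: [0.5543, 0.1909, 0.2613]
force: [-0.6, 0.1, -0.7]
```

```bash
python3 -m handwheel '[0,0.03,0,0,0,0,2.5, 0,0.03,0,0,0,0,2.5]'|egrep 'tcp|force'
```

```text
tcp_pos: [0.5543, 0.1909, 0.2612]
force: [-0.3, -0.4, -0.3]
```

```bash
python3 -m handwheel '[0,0.03,0,0,0,0,2.5, 0,0.03,0,0,0,0,2.5]'|egrep 'tcp|force'
```

```text
tcp_pos: [0.5543, 0.191, 0.2611]
force: [-0.7, 0.3, 2.1]
```

Contact felt (force has gone from −2 to +2 N, z no longer falling). Opening slowly.

```bash
python3 -m handwheel '[0,0,0,0,0,0,3.0, 0,0,0,0,0,0,3.2, 0,0,0,0,0,0,3.6, 0,0,0,0,0,0,4.2, 0,0,0,0,0,0,5, 0,0,0,0,0,0,6, 0,0,0,0,0,0,6, 0,0,0,0,0,0,6]';python3 - <<'E'
from h import *
show();snap('wrist','w16.png')
E
```

```text
t: 15.83
tcp_pos: [0.5543, 0.1909, 0.2607]
tool_rot: [0.516, -0.483, 0.484, -0.516]
force: [0.2, 0.7, -0.1]
finger_gap: 0.702
t 15.83 tcp [0.5543 0.1909 0.2607] F [ 0.19  0.71 -0.09] gap 0.702 q6 0.076
[[ 0.065 -0.     0.998]
 [-0.998 -0.     0.065]
 [ 0.    -1.    -0.   ]]
```

View pics/w16.png

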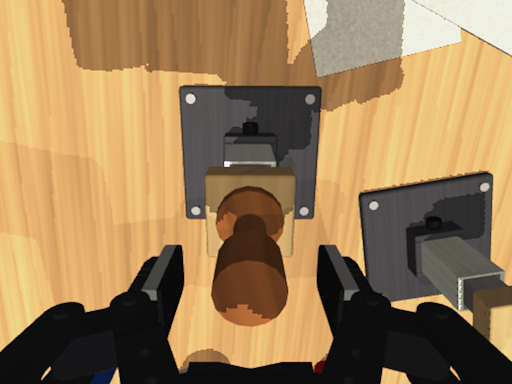

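The candlestick stands free on the head, with the fingers clear of it. Retreating straight up and then back.

```bash
python3 -m handwheel '[0,-2,0,0,0,0,6, 0,-4.5,0,0,0,0,6, 0,-7,0,0,0,0,7, 0,-9,0,0,0,0,8, 3,-10,0,0,0,0,8, 6,-10,0,0,0,0,8, 7,-10,0,0,0,0,8, 7,-10,0,0,0,0,8, 7,-10,0,0,0,0,8]';python3 - <<'E'
from h import *
show()
R=[];H=[]
for n in ['wrist','side','scene']:
    s=snap(n,n+'17.png');P=pts(s);D=s['depth']
    near=(D>0)&(np.hypot(P[...,0]-.555,P[...,1]-.19)<.05)
    m=(near&(P[...,2]>0.265)&(P[...,2]<0.285)).astype(np.uint8)
    k,l,st,c=cv2.connectedComponentsWithStats(m);i=1+np.argmax(st[1:,4])
    q=P[l==i];cn=cv2.findContours((l==i).astype(np.uint8),0,1)[0][0];e=cv2.fitEllipse(cn)[0]
    print(n,'top',st[i],'z',np.median(q[:,2]).round(4),cv2.minEnclosingCircle(q[:,:2].astype(np.float32)),onz(s,*e,.273).round(4));R.append((s,e))
    h=P[near&(P[...,2]>0.187)&(P[...,2]<0.197)];print('   head z',np.median(h[:,2]).round(4),cv2.minAreaRect(h[:,:2].astype(np.float32)))
    f=P[near&(P[...,2]>0.198)&(P[...,2]<0.204)];
    if len(f)>10: print('   foot',cv2.minEnclosingCircle(f[:,:2].astype(np.float32)))
print(tri(*R[0],*R[1]),tri(*R[0],*R[2]))
f=s['frame'][90:210,150:330,::-1];cv2.imwrite('pics/z17.png',cv2.resize(f,None,fx=4,fy=4,interpolation=cv2.INTER_CUBIC))
E
```

```text
t: 16.63
tcp_pos: [0.5587, 0.121, 0.3604]
tool_rot: [-0.516, 0.484, -0.483, 0.516]
force: [-0.6, -0.7, -0.5]
finger_gap: 0.936
t 16.63 tcp [0.5587 0.121  0.3604] F [-0.61 -0.7  -0.5 ] gap 0.936 q6 -0.046
[[ 0.063 -0.001  0.998]
 [-0.998  0.001  0.063]
 [-0.001 -1.    -0.001]]
wrist top [ 225   70   50   51 1985] z 0.2719 ((0.5553517937660217, 0.19116950035095215), 0.014956493861973286) [0.5553 0.1915 0.273 ]
   head z 0.1919 ((0.5553610920906067, 0.18988697230815887), (0.054103970527648926, 0.05318880081176758), 3.6469509601593018)
   foot ((0.5551106929779053, 0.19321990013122559), 0.019532792270183563)
side top [211 129  10   7  58] z 0.2731 ((0.5515377521514893, 0.18903782963752747), 0.016035808250308037) [0.547  0.1837 0.273 ]
   head z 0.1932 ((0.5507919788360596, 0.18817225098609924), (0.05507853627204895, 0.05400889739394188), 1.2360951900482178)
   foot ((0.5472912788391113, 0.18320265412330627), 0.01702786423265934)
scene top [273 120  10   8  68] z 0.2723 ((0.5541753172874451, 0.18976768851280212), 0.018476145341992378) [0.5558 0.1848 0.273 ]
   head z 0.193 ((0.5541530847549438, 0.18558751046657562), (0.05691925436258316, 0.05831268057227135), 6.336013317108154)
   foot ((0.5561810731887817, 0.18335135281085968), 0.02561652474105358)
(array([0.55381601, 0.1921886 , 0.26872731]), np.float64(0.003374020670770108)) (array([0.554165  , 0.19082085, 0.26928524]), np.float64(0.0024981381182154236))
```

View pics/wrist17.png

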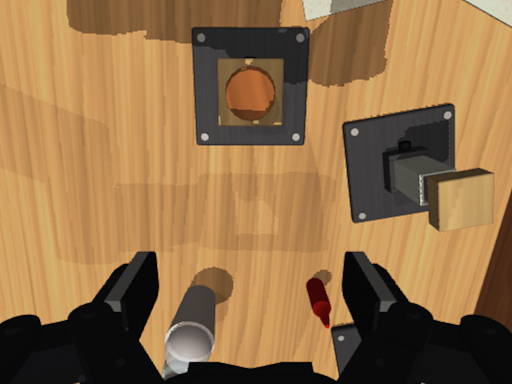

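View pics/z17.png

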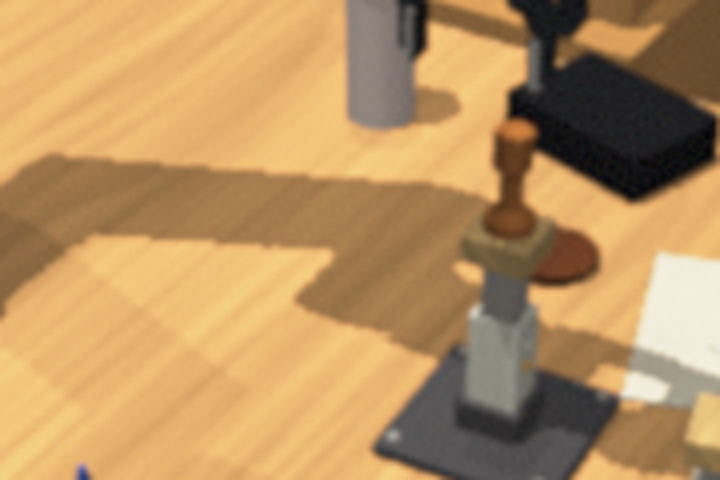

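View pics/side17.png

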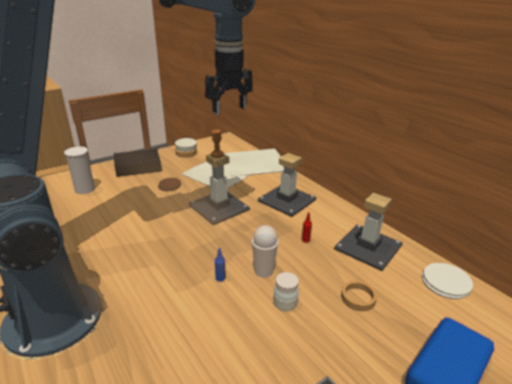

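The candlestick stands at the middle of the head (wrist: top at 0.5554, 0.1912 against head centre 0.5554, 0.1899). Its top is 80 mm above the head, so it is upright and seated. Everything else is where it was.

```bash
python3 -c "
from station import manip
print(manip.sense()['t'],manip.sign_off())"
```

```text
the job is handed in; nothing more can be done
16.7833 None
```

The head is latched in the next hole, the candlestick stands upright on it, and I handed the job in at 16.8 s.

**Lifting the head:** I took the stand nearest the base, with its head at (0.555, 0.190), and pulled it up in 1 mm steps. The pull fell by about 3 N at 27 mm of travel, which was the click. I lowered it until the button carried the head, then let go. It stayed up, about 27 mm higher: from 0.165 to 0.192 m in the wrist camera and from about 0.166–0.167 to 0.193–0.194 m in the other two.

**Placing the candlestick:** I set it on the head at a light touch of about 2 N and let go. In the last wrist view its top was 1.3 mm from the head's centre and 80 mm above it, so it is upright and seated. The gripper is clear, and the bystanders look unmoved in the side view; I did not measure them again.

**Checks that disagreed:**
- The side and scene cameras differed from the wrist camera by up to 5 mm sideways, and heights from crossing two views came out about 3 mm low. I placed by the wrist camera.
- The wrist camera's outline of the candlestick's foot was 3 mm off-centre and partly hidden. That is still well within the 10 mm allowed.
- One move call was refused for a miscounted row; nothing moved.

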